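Pair centrifuge buckets by weight on the trip balance

TASK

Two of the four look-alike closed centrifuge buckets weigh the same and belong together as a pair for the rotor: find them by weight and set one upright in the middle of each pan of the balance, so that it comes to rest level. Set them down gently, keep all buckets upright, leave the other two standing on the bench, and do not disturb the bottles or the pipette.

Things in the scene. Friction and masses are not known exactly. Their poses are not given: they have to be found in the camera images.
- bucket_a_mid (a point): Closed centrifuge bucket, upright: metal cylinder, 64 mm across, 80 mm high, white band; on top a central round teal grip knob, 40 mm across, 34 mm high (114 mm in all). Point: its centre, 57 mm above its underside, z up. All four look alike; full weight 0.23 to 0.66 kg, metal insert shut inside. Two weigh the same; any others differ by 110 g or more.
- bucket_b_mid (a point): Closed centrifuge bucket, upright: metal cylinder, 64 mm across, 80 mm high, white band; on top a central round teal grip knob, 40 mm across, 34 mm high (114 mm in all). Point: its centre, 57 mm above its underside, z up. Which bucket has which weight changes every time and cannot be seen: feel it or use the balance.
- bucket_c_mid (a point): Closed centrifuge bucket, upright: metal cylinder, 64 mm across, 80 mm high, white band; on top a central round teal grip knob, 40 mm across, 34 mm high (114 mm in all). Point: its centre, 57 mm above its underside, z up. The insert inside can shift 6 mm sideways.
- bucket_d_mid (a point): Closed centrifuge bucket, upright: metal cylinder, 64 mm across, 80 mm high, white band; on top a central round teal grip knob, 40 mm across, 34 mm high (114 mm in all). Point: its centre, 57 mm above its underside, z up. Weights as told for bucket_a.
- pan_left (a joint): Height of the balance's left pan, m: 0 level, + raised, - sunk, -0.018 to 0.018. The pans stay horizontal and are linked: the right one moves as much the other way. Only the difference of loads counts, not where they stand on a pan: 60 g moves each pan 10 mm, 110 g to its stop. Empty it is level; one bucket sinks its pan and lifts the other fully. Settles within 1 s.
- pan_left_top (a point): Middle of the upper face of the left pan (+y side of the balance, 90 mm from its middle): flat steel disc, 100 mm across, 75 mm above the bench when level; moves with the pan. Pale balance base 130 x 300 mm, 46 mm high, fixed to the bench; between the pans a column with a red needle, tip at 134 mm. z up, y from right pan to left.
- pan_right_top (a point): Middle of the upper face of the right pan (-y side of the balance, 90 mm from its middle): flat steel disc, 100 mm across, 75 mm above the bench when level; moves with the pan. Pale balance base 130 x 300 mm, 46 mm high, fixed to the bench; between the pans a column with a red needle, tip at 134 mm. z up, y from right pan to left.
- reagent_pink: Small black reagent bottle, pink cap, 34 mm in diameter, 55 mm high; origin under its centre. Bystander.
- reagent_blue: Small black reagent bottle, blue cap, 34 mm in diameter, 55 mm high; origin under its centre. Bystander.
- reagent_black: Small black reagent bottle, black cap, 34 mm in diameter, 55 mm high; origin under its centre. Bystander.
- wash_bottle: White wash bottle, 64 mm in diameter, 140 mm high; origin under its centre. Bystander.
- pipette: White and teal pipette lying flat, about 250 mm long, 22 mm high; origin under the middle of its grip, x along it. Bystander.
Things that resemble listed ones, but are neither listed nor needed, are in the scene too. What is shaped like the part that bears bucket_c_mid but red is not meant. What is shaped like the part that bears bucket_b_mid but green is not meant.

How it is judged:
At the end, for the whole second after the job is handed in: One bucket stands on each pan (its centre within 25 mm of the pan's middle), the pans rest within 5 mm of level, the other two buckets stand on the bench, all four upright (within 0.1 rad) and at rest, released (((horizontal distance between bucket_a_mid and pan_left_top below 0.025 m and z of bucket_a_mid in the frame of pan_left_top between 0.051 and 0.063 m) or (horizontal distance between bucket_b_mid and pan_left_top below 0.025 m and z of bucket_b_mid in the frame of pan_left_top between 0.051 and 0.063 m) or (horizontal distance between bucket_c_mid and pan_left_top below 0.025 m and z of bucket_c_mid in the frame of pan_left_top between 0.051 and 0.063 m) or (horizontal distance between bucket_d_mid and pan_left_top below 0.025 m and z of bucket_d_mid in the frame of pan_left_top between 0.051 and 0.063 m)) and ((horizontal distance between bucket_a_mid and pan_right_top below 0.025 m and z of bucket_a_mid in the frame of pan_right_top between 0.051 and 0.063 m) or (horizontal distance between bucket_b_mid and pan_right_top below 0.025 m and z of bucket_b_mid in the frame of pan_right_top between 0.051 and 0.063 m) or (horizontal distance between bucket_c_mid and pan_right_top below 0.025 m and z of bucket_c_mid in the frame of pan_right_top between 0.051 and 0.063 m) or (horizontal distance between bucket_d_mid and pan_right_top below 0.025 m and z of bucket_d_mid in the frame of pan_right_top between 0.051 and 0.063 m)) and ((horizontal distance between bucket_a_mid and pan_left_top below 0.025 m and z of bucket_a_mid in the frame of pan_left_top between 0.051 and 0.063 m) or (horizontal distance between bucket_a_mid and pan_right_top below 0.025 m and z of bucket_a_mid in the frame of pan_right_top between 0.051 and 0.063 m) or height (world z) of bucket_a_mid between 0.051 and 0.063 m) and ((horizontal distance between bucket_b_mid and pan_left_top below 0.025 m and z of bucket_b_mid in the frame of pan_left_top between 0.051 and 0.063 m) or (horizontal distance between bucket_b_mid and pan_right_top below 0.025 m and z of bucket_b_mid in the frame of pan_right_top between 0.051 and 0.063 m) or height (world z) of bucket_b_mid between 0.051 and 0.063 m) and ((horizontal distance between bucket_c_mid and pan_left_top below 0.025 m and z of bucket_c_mid in the frame of pan_left_top between 0.051 and 0.063 m) or (horizontal distance between bucket_c_mid and pan_right_top below 0.025 m and z of bucket_c_mid in the frame of pan_right_top between 0.051 and 0.063 m) or height (world z) of bucket_c_mid between 0.051 and 0.063 m) and ((horizontal distance between bucket_d_mid and pan_left_top below 0.025 m and z of bucket_d_mid in the frame of pan_left_top between 0.051 and 0.063 m) or (horizontal distance between bucket_d_mid and pan_right_top below 0.025 m and z of bucket_d_mid in the frame of pan_right_top between 0.051 and 0.063 m) or height (world z) of bucket_d_mid between 0.051 and 0.063 m) and angle between each of bucket_a_mid, bucket_b_mid, bucket_c_mid, bucket_d_mid's own z axis and vertical below 0.1 rad and linear speed of each of bucket_a, bucket_b, bucket_c, bucket_d below 0.03 m/s and value of joint pan_left between -0.005 and 0.005 m); the robot touches nothing.
It fails at once if a bucket is dropped or banged onto a pan (more than 35 N) (contact force between any of bucket_a, bucket_b, bucket_c, bucket_d and pan_left above 35 N or contact force between any of bucket_a, bucket_b, bucket_c, bucket_d and pan_right above 35 N).
It fails at once if a bucket is tipped by more than 35 degrees (angle between any of bucket_a_mid, bucket_b_mid, bucket_c_mid, bucket_d_mid's own z axis and vertical above 0.61 rad).
It fails at once if a bottle or the pipette is pushed more than 30 mm or knocked over (distance of any of reagent_pink, reagent_blue, reagent_black, wash_bottle, pipette from where it was at the start of the episode above 0.03 m or angle between any of reagent_pink, reagent_blue, reagent_black, wash_bottle, pipette's own z axis and vertical above 0.5 rad).
It also fails if it takes over 72 s, if anything falls off the work surface, if the arm or the gripper's body presses on something with over 40 N, if the wrist force passes 120 N, or if a joint passes its speed limit or range.

ROBOT

A 6-joint arm with a two-finger parallel gripper is mounted at the origin on the work surface. World frame = base frame: x ahead of the robot, y to its left, z up, the work surface at z = 0. Lengths are in m, angles in rad, forces in N, time in s.
With the tool pointing down it reaches from about 0.25 to 0.775 m from the base axis. Payload 8.9 kg.
Tool frame: the origin (TCP) lies at the very end of the fingers, on their centre line; the grasp point (between the pads) lies 19 mm behind it; z points along the fingers, y is the line along which they close (so a half turn about z gives the same grasp; the last joint's range is limited). The gripper opens to 85 mm and grips with 20 to 120 N. Pads are 22 mm wide; open, the fingers measure 114 mm over their backs; the gripper's body (76 mm by 85 mm) begins 54 mm behind the grasp point. The pads swing forward as they close: fully open they stand 13 mm farther back than shut.
Start: joints at [1.186, 0.291, -0.153, 1.127, 0, 1.431], TCP at [0.128, 0.509, 0.231] pointing down, gripper open.
Joint ranges: [-2.52, 2.52], [-0.91, 1.74], [-1.3, 1.37], [-1.96, 2.02], [-1.52, 1.47], [-3.14, 3.14]. Speed limits (rad/s): [2.22, 2.22, 2.79, 3.14, 3.14, 3.14].

INTERFACE

Orientations are given as a rotation vector (axis times angle).
In Python, from plant import observe, get_image, calibration, job_done, search_frame, outline_of gives the robot as it stands. The module is installed in compiled form; this text tells all that it offers.
- The arm moves only by the shell command python3 -m pendant 'ROWS'. ROWS is JSON, a list that holds one entry, the list of rows, each a list of 7 numbers: the shift along the tool's x, y, z scaled (see below), then the turn, a rotation vector about the tool's x, y, z scaled (see below), then the opening, from -1 (shut) to 1 (fully open), so that 0 is half open. In form: [[[tx, ty, tz, wx, wy, wz, gripper], ...]]. A call has 1 to 8 rows; each row shifts and turns the commanded pose from where the row before left it, along the tool's axes as they then stand; what a row does not reach is not made up. The controller multiplies each number of a shift by 25 mm and each number of a turn by 0.08 rad. A row lasts 1/12 s, in which the tool goes at most 41.7 mm and 7.16 degrees, less where a joint would pass 70% of its speed; a pose out of reach is approached as far as the arm can. A call with a number of a shift or a turn outside -1 to 1 is refused whole. A call with a gripper value outside its range is refused whole. The fingers move at their own pace and stop on an object; the grip force is fixed at half the most. Time passes only in rows, so rows that do not move let the fingers close. It gives the time, the measured TCP pose, the force, the opening and the grip force at its end, in the units of the state.
- observe(): the state, without advancing time (a new reading comes with each control period).
- get_image(name): name is "scene" or "top" or "wrist"; returns the picture (480x640x3 uint8, red, green, blue); there is no depth.
- calibration(name): a dict with "vertical_fov" (degrees; the focal length in pixels is half the picture's height over the tangent of half this angle, whatever the lens; pixels are square), "cx", "cy" (the principal point, pixels), "R" (3x3) and "t" (3): a world point X has camera coordinates R X + t; the wrist camera has in their place "hand_eye" (4x4, takes a point from camera to tool coordinates, whose origin is the TCP and whose axes are the flange's). Camera axes: x right, y down, z forward; pixel columns grow to the right and rows downward; lengths in m; the calibration is good to about 2 mm. A picture is of the moment at which its call begins: read the wrist's pose just before it. calibration takes no time and is no camera call.
- job_done(): hands the job in; it is judged then, once.
Trained networks look in the newest picture that a camera, given by its name, has taken for a name from the list of things; names that differ only in an ending like _2 or _b are one class to them, and where a whole thing is asked for, a point or a joint stands for the part that bears it (a point fixed in the world has none). Each returns a list of dicts, best first, with "confidence" (0 to 1); they miss things now and then, are a little off and sometimes report something else, mostly with a low value. They report only what shows in the picture. A call takes as long as a camera call. They do not tell look-alikes from the thing itself.
- search_frame(camera, name): "pixel" ([column, row] in pixels, amid what is visible of it).
- outline_of(camera, name): "region" (480x640 bool, what is visible of it) and "pixel" ([column, row] in pixels, amid what is visible of it).
The state is a dict: "clock": time; "joint_positions": joint angles; "joint_vel": joint speeds; "tau": joint torques, N m; "position": TCP position; "eef_rot": TCP orientation; "wrist_force": force on the tool from outside, world axes, zero at the start; "moment": the same for the moment, N m; "finger_gap": finger opening in m; "grasp_force": force on a finger pad.
Only numpy, scipy, OpenCV 4.12 (cv2) and the standard library are available. Lean on these libraries where they do the work, as an engineer would, in place of code of your own. Each camera call takes 0.05 s, during which the arm holds its last target. There are 200 camera calls.

## Working session

There is one attempt and no reset: what is moved stays moved. The work goes in short steps, Python scripts to look and compute and a shell command to move; the robot and the scene stay as the last step left them, time stands still between calls to the robot, and variables do not carry over. Pictures are saved under pics/ and viewed, at most 10 in all, crops included, and the job is handed in when it is done.

```bash
mkdir -p pics; cat > h.py <<'E'
import numpy as np, cv2
from plant import *
from scipy.spatial.transform import Rotation as Ro
def ray(cam,px):
    c=calibration(cam); f=240/np.tan(np.radians(c["vertical_fov"])/2)
    d=np.array([(px[0]-c["cx"])/f,(px[1]-c["cy"])/f,1.])
    if "hand_eye" in c:
        s=observe(); H=np.array(c["hand_eye"]); R=Ro.from_rotvec(s["eef_rot"]).as_matrix()
        return R@H[:3,3]+np.array(s["position"]), R@H[:3,:3]@d
    R=np.array(c["R"]); t=np.array(c["t"]); return -R.T@t, R.T@d
def at(cam,px,z):
    o,d=ray(cam,px); return o+d*(z-o[2])/d[2]
def save(cam,n):
    im=get_image(cam); cv2.imwrite(f"pics/{n}.png",im[:,:,::-1]); return im
E
python3 - <<'E'
from h import *
a=save("scene","s0"); b=save("top","t0")
print(observe())
print(calibration("top"))
for n in ["bucket_a_mid","pan_left_top","wash_bottle","pipette","reagent_pink","reagent_blue","reagent_black"]:
    for r in search_frame("top",n): 
        print(n,round(r["confidence"],2),np.round(r["pixel"]),np.round(at("top",r["pixel"],0.08 if 'bu' in n or 'pan' in n else .03),3))
E
```

```text
{'clock': 0.1, 'joint_positions': array([ 1.18572794e+00,  2.91210061e-01, -1.54050393e-01,  1.12667612e+00,
       -2.26891452e-05,  1.43149771e+00]), 'joint_vel': array([ 9.18424834e-04, -1.93153565e-03,  8.09970782e-05,  4.30605889e-04,
       -1.69091050e-03,  7.01356314e-04]), 'tau': array([ 1.76193258e-03, -5.37979317e+01,  3.31920505e+01,  9.29522677e-03,
       -2.11186607e-04, -9.74923864e-06]), 'position': array([0.12759155, 0.50886466, 0.2307971 ]), 'eef_rot': array([-3.85049752e-01, -3.11763033e+00,  1.73898106e-03]), 'wrist_force': array([ 0.3670456 ,  0.64630964, -0.33212904]), 'moment': array([-0.04776162,  0.04121716, -0.02558789]), 'grasp_force': 0.0, 'finger_gap': 0.08527584066250124}
{'vertical_fov': 48.99395876587581, 'cx': 323.3748225124622, 'cy': 243.4311600660978, 'R': array([[-0.00137371, -0.9999813 , -0.00595864],
       [-0.99435202,  0.00199828, -0.10611343],
       [ 0.10612335,  0.00577922, -0.99433618]]), 't': array([0.02687301, 0.50108904, 1.32395411])}
bucket_a_mid 0.88 [280. 262.] [0.451 0.132 0.08 ]
pan_left_top 0.64 [277. 193.] [0.623 0.141 0.08 ]
wash_bottle 0.7 [202. 212.] [0.584 0.339 0.03 ]
pipette 0.83 [488. 216.] [ 0.571 -0.396  0.03 ]
reagent_pink 0.56 [347. 179.] [ 0.668 -0.036  0.03 ]
reagent_pink 0.52 [252. 269.] [0.435 0.208 0.03 ]
reagent_blue 0.74 [413. 269.] [ 0.434 -0.202  0.03 ]
reagent_black 0.64 [161. 234.] [0.527 0.442 0.03 ]
```

View pics/s0.png

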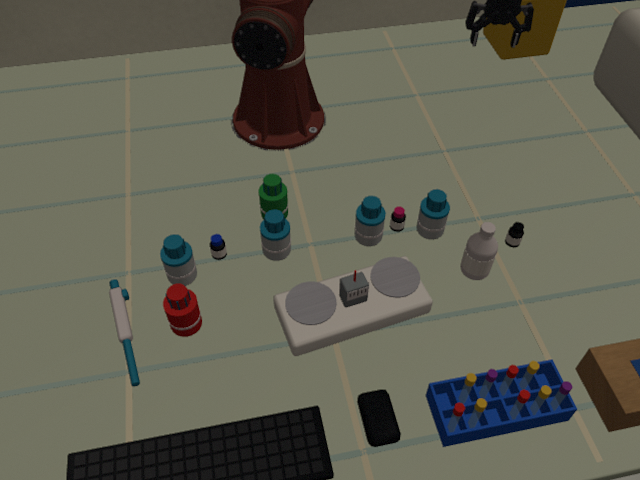

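View pics/t0.png

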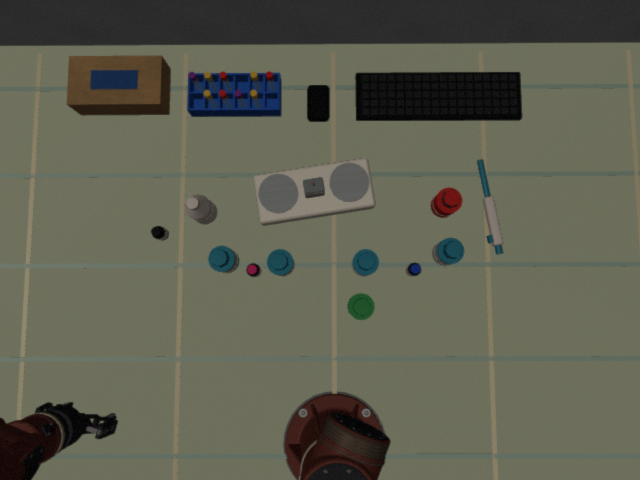

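The scene shows four teal buckets (top view pixels 222,259; 280,262; 366,262; 450,250), the red and green decoys, and pans at (278,193) and (349,182). Next I measure them from both views by colour.

```bash
python3 - <<'E'
from h import *
def blobs(cam,f):
    hsv=cv2.cvtColor(cv2.imread(f),cv2.COLOR_BGR2HSV)
    m=cv2.inRange(hsv,(86,120,60),(102,255,255)); 
    n,l,s,c=cv2.connectedComponentsWithStats(m)
    return [(c[i],s[i]) for i in range(1,n) if s[i][4]>150]
for cam,f in(("top","pics/t0.png"),("scene","pics/s0.png")):
    for c,s in blobs(cam,f): print(cam,np.round(c),s,np.round(at(cam,c,.09),3))
for cam in("top","scene"):
    get_image(cam)
    for n in["pan_left_top","pan_right_top"]:
        for r in outline_of(cam,n):
            m=r["region"].astype(np.uint8); print(cam,n,round(r["confidence"],2),np.round(r["pixel"]),m.sum())
for cam,f,seeds in(("top","pics/t0.png",[(278,193),(349,182)]),("scene","pics/s0.png",[(395,277),(311,303)])):
    im=cv2.GaussianBlur(cv2.imread(f),(3,3),0)
    for s in seeds:
        m=np.zeros((482,642),np.uint8); cv2.floodFill(im.copy(),m,s,0,(9,9,9),(9,9,9),4|cv2.FLOODFILL_FIXED_RANGE|cv2.FLOODFILL_MASK_ONLY|(255<<8))
        c=max(cv2.findContours(m[1:-1,1:-1],0,1)[0],key=cv2.contourArea); e=cv2.fitEllipse(cv2.convexHull(c)); print(cam,e,np.round(at(cam,e[0],.075),3))
E
```

```text
top [483. 178.] [478 160  12  36 174] [ 0.657 -0.37   0.09 ]
top [450. 250.] [438 238  26  26 465] [ 0.477 -0.284  0.09 ]
top [221. 258.] [209 246  26  26 467] [0.459 0.276 0.09 ]
top [280. 262.] [267 250  26  25 482] [0.45  0.133 0.09 ]
top [365. 262.] [353 250  25  25 489] [ 0.449 -0.076  0.09 ]
scene [437. 196.] [429 190  17  12 171] [0.442 0.29  0.09 ]
scene [371. 202.] [363 196  18  13 183] [0.433 0.142 0.09 ]
scene [434. 210.] [421 198  29  19 219] [0.48 0.27 0.09]
scene [370. 216.] [356 205  29  19 227] [0.472 0.129 0.09 ]
scene [274. 216.] [265 209  19  15 211] [ 0.431 -0.074  0.09 ]
scene [275. 231.] [260 219  30  20 247] [ 0.473 -0.077  0.09 ]
scene [173. 242.] [164 235  19  15 218] [ 0.46  -0.288  0.09 ]
scene [177. 256.] [161 242  31  23 275] [ 0.499 -0.282  0.09 ]
scene [131. 361.] [123 339  16  45 326] [ 0.722 -0.375  0.09 ]
top pan_left_top 0.94 [279. 195.] 1201
top pan_right_top 0.91 [348. 178.] 1208
scene pan_left_top 0.74 [396. 278.] 1574
scene pan_right_top 0.95 [310. 302.] 1746
top ((277.94769287109375, 193.0929718017578), (37.53083038330078, 37.99083709716797), 105.00131225585938) [0.623 0.139 0.075]
top ((348.9773254394531, 182.02902221679688), (37.54385757446289, 38.22971725463867), 87.28174591064453) [ 0.65  -0.039  0.075]
scene ((394.8035888671875, 276.9653625488281), (40.167198181152344, 49.064697265625), 99.80374145507812) [0.627 0.14  0.075]
scene ((310.31634521484375, 303.0302429199219), (43.37613296508789, 50.05506896972656), 89.53789520263672) [ 0.655 -0.038  0.075]
```

```bash
python3 -m pendant '[[[0,0,0,0,0,-0.765,1],[0,0,0,0,0,-0.765,1],[0,0,0,0,0,-0.765,1],[0,0,0,0,0,-0.765,1]]]'
```

```text
clock: 1.08
position: [0.1277, 0.5092, 0.2313]
eef_rot: [0.003, -3.142, -0.0]
wrist_force: [0.4, 0.8, 0.6]
finger_gap: 0.0856
grasp_force: 0.0
```

```bash
python3 -m pendant '[[[-0.83,-0.583,0,0,0,0,1],[-0.83,-0.583,0,0,0,0,1],[-0.83,-0.583,0,0,0,0,1],[-0.83,-0.583,0,0,0,0,1],[-0.83,-0.583,0,0,0,0,1],[-0.83,-0.583,0,0,0,0,1],[-0.83,-0.583,0,0,0,0,1],[-0.83,-0.583,0,0,0,0,1]]]' >/dev/null; python3 -m pendant '[[[-0.83,-0.583,0.3,0,0,0,1],[-0.83,-0.583,0.3,0,0,0,1],[-0.83,-0.583,0.3,0,0,0,1],[-0.83,-0.583,0.3,0,0,0,1],[-0.83,-0.583,0.3,0,0,0,1],[-0.83,-0.583,0.3,0,0,0,1],[-0.83,-0.583,0.3,0,0,0,1],[-0.83,-0.583,0,0,0,0,1]]]'; python3 - <<'E'
from h import *
save("wrist","w1"); s=observe(); print(s["position"],s["joint_positions"])
for r in search_frame("wrist","bucket_a_mid"): print(r,at("wrist",r["pixel"],.09))
E
```

```text
clock: 2.42
position: [0.4598, 0.2745, 0.1775]
eef_rot: [-0.002, -3.14, 0.001]
wrist_force: [-0.4, -0.1, -0.5]
finger_gap: 0.0857
grasp_force: 0.0
[0.46371425 0.27256051 0.1780995 ] [ 0.39656864  0.34988892 -0.21354271  1.0065193  -0.00186615  0.39983191]
{'pixel': [139.3, 226.9], 'confidence': 0.91} [0.44790134 0.14778516 0.09      ]
```

View pics/w1.png

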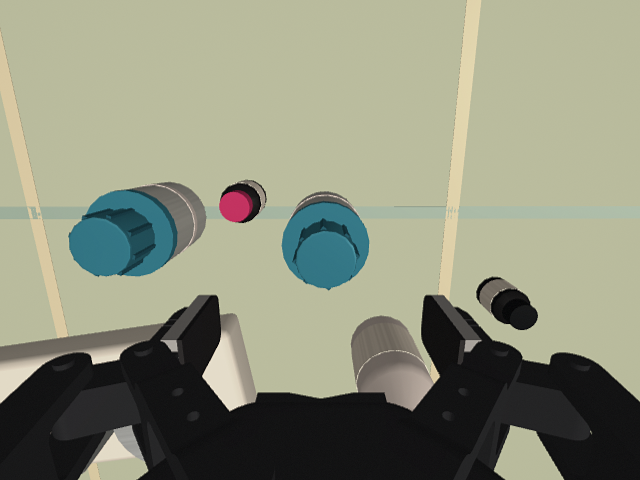

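Knob top of A is at about (326,257) and knob top of B at (101,246). The pink bottle is at (236,205), clear of the fingers.

```bash
python3 -m pendant '[[[0,0,0,0,0,0,1],[0,0,0,0,0,0,1]]]'; python3 - <<'E'
from h import *
im=save("wrist","w2"); s=observe(); print(s["position"])
im0=cv2.cvtColor(cv2.imread("pics/w2.png"),cv2.COLOR_BGR2HSV); print(im0[257,326],im0[210,326],im0[246,101],im0[240,165])
m=cv2.inRange(im0,(86,100,int(im0[257,326][2])-6),(102,255,int(im0[257,326][2])+6))
n,l,st,c=cv2.connectedComponentsWithStats(m)
for i in range(1,n):
    if st[i][4]>600: print(c[i],st[i],at("wrist",c[i],.114),at("wrist",c[i],.08))
E
```

```text
clock: 2.68
position: [0.459, 0.2759, 0.1788]
eef_rot: [-0.002, -3.141, -0.0]
wrist_force: [-0.4, 1.0, -0.0]
finger_gap: 0.0855
grasp_force: 0.0
[0.45882019 0.27615493 0.1789114 ]
[ 96 157 133] [ 96 153 135] [ 96 156 132] [ 95 156 132]
[140.57793658 226.36310853] [  86  191   85   85 2239] [0.43942636 0.16392423 0.114     ] [0.44703386 0.1454153  0.08      ]
[323.00567346 246.40176508] [ 280  203   87   85 4759] [0.4526055  0.27877365 0.114     ] [0.46236904 0.27905351 0.08      ]
[ 98.46234472 247.32802795] [  69  218   60   58 2576] [0.45315095 0.13502908 0.114     ] [0.46300372 0.11179305 0.08      ]
```

```bash
cat > w.py <<'E'
from h import *
F=[];M=[]
for i in range(8):
    get_image("wrist"); s=observe(); F.append(s["wrist_force"]); M.append(s["tau"])
F=np.array(F); print(s["clock"],s["position"].round(4),s["finger_gap"].round(4),"F",F.mean(0).round(2),F.std(0).round(2),"tau",np.mean(M,0).round(3), "g", (-F[:,2].mean()/9.81).round(3))
E
python3 w.py
python3 -m pendant '[[[0,0.08,0.8,0,0,0,1],[0,0,0.8,0,0,0,1],[0,0,0.8,0,0,0,1],[0,0,0.8,0,0,0,1],[0,0,0.64,0,0,0,1],[0,0,0,0,0,0,0.2],[0,0,0,0,0,0,-1],[0,0,0,0,0,0,-1]]]'; python3 -m pendant '[[[0,0,0,0,0,0,-1],[0,0,0,0,0,0,-1],[0,0,0,0,0,0,-1],[0,0,0,0,0,0,-1]]]'
```

```text
clock: 3.8
position: [0.4601, 0.2779, 0.0837]
eef_rot: [0.002, 3.141, 0.001]
wrist_force: [-0.6, 0.1, -0.5]
finger_gap: 0.052
grasp_force: 0.0
clock: 4.13
position: [0.4604, 0.278, 0.0843]
eef_rot: [0.002, 3.139, 0.001]
wrist_force: [0.4, -0.9, 6.6]
finger_gap: 0.0385
grasp_force: 60.1Traceback (most recent call last):
  File "w.py", line 5, in <module>
    F=np.array(F); print(s["clock"],s["position"].round(4),s["finger_gap"].round(4),"F",F.mean(0).round(2),F.std(0).round(2),"tau",np.mean(M,0).round(3), "g", (-F[:,2].mean()/9.81).round(3))
                                                           ^^^^^^^^^^^^^^^^^^^^^
AttributeError: 'float' object has no attribute 'round'
```

```bash
sed -i 's/s\["finger_gap"\].round(4)/round(s["finger_gap"],4)/' w.py
python3 -m pendant '[[[0,0,-0.4,0,0,0,-1],[0,0,-0.6,0,0,0,-1],[0,0,-0.6,0,0,0,-1],[0,0,-0.4,0,0,0,-1],[0,0,0,0,0,0,-1],[0,0,0,0,0,0,-1],[0,0,0,0,0,0,-1],[0,0,0,0,0,0,-1]]]';python3 w.py
```

```text
clock: 4.8
position: [0.4589, 0.2774, 0.132]
eef_rot: [-0.002, -3.14, 0.001]
wrist_force: [-0.6, 0.1, -2.5]
finger_gap: 0.0383
grasp_force: 60.6
5.2 [0.4594 0.2777 0.1326] 0.0385 F [-0.11 -0.35 -2.64] [0.5  0.38 0.32] tau [ 4.0000e-03 -5.8577e+01  3.0861e+01  8.0000e-03 -1.0000e-03  0.0000e+00] g 0.269
```

```bash
python3 -m pendant '[[[0,0,0.6,0,0,0,-1],[0,0,0.6,0,0,0,-1],[0,0,0.4,0,0,0,-1],[0,0,0.2,0,0,0,-1],[0,0,0.2,0,0,0,-1],[0,0,0,0,0,0,1],[0,0,0,0,0,0,1],[0,0,0,0,0,0,1]]]'; python3 -m pendant '[[[0,0,0,0,0,0,1],[0,0,-0.8,0,0,0,1],[0,0,-0.8,0,0,0,1],[0.14,-0.5,-0.4,0,0,0,1],[0.14,-0.9,0,0,0,0,1],[0,-0.9,0,0,0,0,1],[0,-0.9,0,0,0,0,1],[0,-0.9,0,0,0,0,1]]]'
python3 -m pendant '[[[0,-0.9,0,0,0,0,1],[0,-0.76,0,0,0,0,1],[0,0,0.4,0,0,0,1],[0,0,0.8,0,0,0,1],[0,0,0.8,0,0,0,1],[0,0,0,0,0,0,0.6],[0,0,0,0,0,0,-1],[0,0,0,0,0,0,-1]]]'; python3 -m pendant '[[[0,0,0,0,0,0,-1],[0,0,0,0,0,0,-1],[0,0,0,0,0,0,-1]]]';python3 -m pendant '[[[0,0,-0.4,0,0,0,-1],[0,0,-0.6,0,0,0,-1],[0,0,-0.6,0,0,0,-1],[0,0,-0.4,0,0,0,-1],[0,0,0,0,0,0,-1],[0,0,0,0,0,0,-1],[0,0,0,0,0,0,-1],[0,0,0,0,0,0,-1]]]';python3 w.py
```

```text
clock: 5.87
position: [0.46, 0.2779, 0.0833]
eef_rot: [0.002, 3.141, 0.001]
wrist_force: [-0.6, 0.9, -0.5]
finger_gap: 0.0732
grasp_force: 0.0
clock: 6.53
position: [0.4524, 0.1743, 0.133]
eef_rot: [0.001, 3.141, 0.0]
wrist_force: [0.5, -1.5, -0.4]
finger_gap: 0.0856
grasp_force: 0.0
clock: 7.2
position: [0.4529, 0.1338, 0.0836]
eef_rot: [0.001, 3.141, 0.0]
wrist_force: [-0.5, -0.8, 0.6]
finger_gap: 0.0517
grasp_force: 0.0
clock: 7.45
position: [0.4533, 0.1338, 0.0842]
eef_rot: [0.001, 3.139, -0.0]
wrist_force: [-0.7, -2.3, 6.9]
finger_gap: 0.0384
grasp_force: 59.8
clock: 8.12
position: [0.4517, 0.1336, 0.1321]
eef_rot: [-0.001, -3.14, 0.0]
wrist_force: [-0.2, -0.0, -5.1]
finger_gap: 0.0388
grasp_force: 61.5
8.5167 [0.4523 0.1337 0.1327] 0.0384 F [-0.2   0.13 -5.45] [0.38 0.65 0.24] tau [ 1.1000e-02 -5.1017e+01  3.0705e+01  1.6000e-02 -0.0000e+00  0.0000e+00] g 0.556
```

```bash
python3 -m pendant '[[[0,0,0.6,0,0,0,-1],[0,0,0.6,0,0,0,-1],[0,0,0.4,0,0,0,-1],[0,0,0.2,0,0,0,-1],[0,0,0.2,0,0,0,-1],[0,0,0,0,0,0,1],[0,0,0,0,0,0,1],[0,0,0,0,0,0,1]]]'>/dev/null; python3 -m pendant '[[[0,0,0,0,0,0,1],[0,0,-0.8,0,0,0,1],[0,0,-0.8,0,0,0,1],[0.12,-0.5,-0.4,0,0,0,1],[0,-1,0,0,0,0,1],[0,-1,0,0,0,0,1],[0,-1,0,0,0,0,1],[0,-1,0,0,0,0,1]]]'
python3 -m pendant '[[[0,-1,0,0,0,0,1],[0,-1,0,0,0,0,1],[0,-1,0,0,0,0,1],[0,-0.9,0,0,0,0,1],[0,0,0,0,0,0,1],[0,0,0.4,0,0,0,1],[0,0,0.8,0,0,0,1],[0,0,0.8,0,0,0,1]]]'; python3 -m pendant '[[[0,0,0,0,0,0,0.6],[0,0,0,0,0,0,-1],[0,0,0,0,0,0,-1],[0,0,0,0,0,0,-1],[0,0,0,0,0,0,-1],[0,0,0,0,0,0,-1]]]';python3 -m pendant '[[[0,0,-0.4,0,0,0,-1],[0,0,-0.6,0,0,0,-1],[0,0,-0.6,0,0,0,-1],[0,0,-0.4,0,0,0,-1],[0,0,0,0,0,0,-1],[0,0,0,0,0,0,-1],[0,0,0,0,0,0,-1],[0,0,0,0,0,0,-1]]]';python3 w.py
```

```text
clock: 9.85
position: [0.4494, 0.0202, 0.1333]
eef_rot: [0.001, 3.141, -0.0]
wrist_force: [-0.1, -0.2, 0.5]
finger_gap: 0.0854
grasp_force: 0.0
clock: 10.52
position: [0.45, -0.0764, 0.083]
eef_rot: [0.002, 3.139, -0.001]
wrist_force: [-1.0, -0.1, 0.1]
finger_gap: 0.0852
grasp_force: 0.0
clock: 11.02
position: [0.4501, -0.0765, 0.0842]
eef_rot: [0.001, 3.139, -0.001]
wrist_force: [-0.6, -0.8, 6.9]
finger_gap: 0.0387
grasp_force: 59.8
clock: 11.68
position: [0.4486, -0.0761, 0.1321]
eef_rot: [-0.002, -3.14, -0.001]
wrist_force: [0.1, 0.9, -4.0]
finger_gap: 0.0384
grasp_force: 61.4
12.0833 [ 0.4491 -0.0763  0.1327] 0.0383 F [ 0.01 -0.14 -3.77] [0.52 0.52 0.39] tau [ 9.0000e-03 -4.8189e+01  3.0063e+01  2.0000e-03  1.0000e-03  0.0000e+00] g 0.385
```

```bash
python3 -m pendant '[[[0,0,0.6,0,0,0,-1],[0,0,0.6,0,0,0,-1],[0,0,0.4,0,0,0,-1],[0,0,0.2,0,0,0,-1],[0,0,0.2,0,0,0,-1],[0,0,0,0,0,0,1],[0,0,0,0,0,0,1],[0,0,0,0,0,0,1]]]'>/dev/null; python3 -m pendant '[[[0,0,0,0,0,0,1],[0,0,-0.8,0,0,0,1],[0,0,-0.8,0,0,0,1],[0,-0.5,-0.4,0,0,0,1],[-0.16,-1,0,0,0,0,1],[-0.16,-1,0,0,0,0,1],[-0.16,-1,0,0,0,0,1],[-0.16,-1,0,0,0,0,1]]]' >/dev/null
python3 -m pendant '[[[-0.16,-1,0,0,0,0,1],[-0.16,-1,0,0,0,0,1],[-0.16,-1,0,0,0,0,1],[0,-0.82,0,0,0,0,1],[0,0,0,0,0,0,1],[0,0,0.4,0,0,0,1],[0,0,0.8,0,0,0,1],[0,0,0.8,0,0,0,1]]]'; python3 -m pendant '[[[0,0,0,0,0,0,0.6],[0,0,0,0,0,0,-1],[0,0,0,0,0,0,-1],[0,0,0,0,0,0,-1],[0,0,0,0,0,0,-1],[0,0,0,0,0,0,-1]]]';python3 -m pendant '[[[0,0,-0.4,0,0,0,-1],[0,0,-0.6,0,0,0,-1],[0,0,-0.6,0,0,0,-1],[0,0,-0.4,0,0,0,-1],[0,0,0,0,0,0,-1],[0,0,0,0,0,0,-1],[0,0,0,0,0,0,-1],[0,0,0,0,0,0,-1]]]';python3 w.py
```

```text
clock: 14.08
position: [0.4772, -0.2836, 0.0823]
eef_rot: [0.001, 3.141, -0.001]
wrist_force: [0.5, -0.5, -0.7]
finger_gap: 0.0855
grasp_force: 0.0
clock: 14.58
position: [0.4777, -0.2848, 0.0841]
eef_rot: [0.001, 3.14, -0.002]
wrist_force: [-0.5, 0.3, 6.0]
finger_gap: 0.0385
grasp_force: 60.0
clock: 15.25
position: [0.4764, -0.2839, 0.1319]
eef_rot: [-0.002, -3.14, -0.002]
wrist_force: [-0.2, -0.4, -3.9]
finger_gap: 0.0382
grasp_force: 61.4
15.65 [ 0.4769 -0.2843  0.1327] 0.0382 F [ 0.18 -0.07 -3.83] [0.53 0.23 0.65] tau [ 4.0000e-03 -6.1820e+01  3.1674e+01  4.0000e-03  1.0000e-03  0.0000e+00] g 0.391
```

C and D match (0.385 and 0.391 kg), while A is 0.27 kg and B is 0.56 kg. D goes to the right pan.

```bash
python3 -m pendant '[[[0,0,-0.6,0,0,0,-1],[0,0,-0.8,0,0,0,-1],[0,0,-0.8,0,0,0,-1],[-0.1,0.3,-0.8,0,0,0,-1],[-0.4,0.6,0,0,0,0,-1],[-0.6,0.8,0,0,0,0,-1],[-0.6,0.8,0,0,0,0,-1],[-0.6,0.8,0,0,0,0,-1]]]'; python3 -m pendant '[[[-0.6,0.8,0,0,0,0,-1],[-0.6,0.8,0,0,0,0,-1],[-0.6,0.8,0,0,0,0,-1],[-0.6,0.8,0,0,0,0,-1],[-0.6,0.8,0,0,0,0,-1],[-0.6,0.8,0,0,0,0,-1],[-0.6,0.8,0,0,0,0,-1],[-0.4,0.6,0,0,0,0,-1]]]'; python3 -m pendant '[[[-0.3,0.3,0,0,0,0,-1],[-0.04,0.04,0.3,0,0,0,-1],[0,0,0.5,0,0,0,-1],[0,0,0.5,0,0,0,-1],[0,0,0.3,0,0,0,-1],[0,0,0.2,0,0,0,-1],[0,0,0,0,0,0,-1]]]'; python3 - <<'E'
from h import *
save("scene","s1")
E
```

```text
clock: 16.32
position: [0.5351, -0.2011, 0.208]
eef_rot: [0.003, 3.141, -0.0]
wrist_force: [1.2, -0.1, -3.6]
finger_gap: 0.0387
grasp_force: 61.8
clock: 16.98
position: [0.6508, -0.0452, 0.2076]
eef_rot: [0.0, 3.141, 0.001]
wrist_force: [-0.3, -0.4, -3.6]
finger_gap: 0.0385
grasp_force: 61.9
clock: 17.57
position: [0.6572, -0.0392, 0.1615]
eef_rot: [-0.003, -3.139, -0.0]
wrist_force: [0.5, 0.1, -4.3]
finger_gap: 0.0385
grasp_force: 62.0
```

View pics/s1.png

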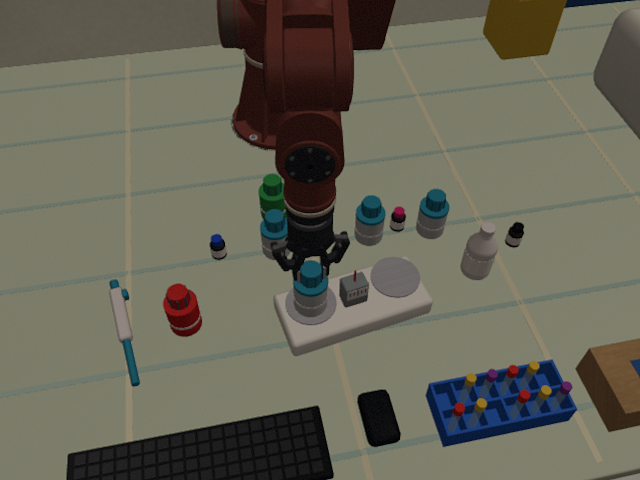

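D hangs just above the right pan (311,300), centred. I lower it slowly.

```bash
python3 -m pendant '[[[0,0,0.1,0,0,0,-1],[0,0,0.1,0,0,0,-1],[0,0,0.1,0,0,0,-1],[0,0,0.1,0,0,0,-1],[0,0,0.1,0,0,0,-1],[0,0,0.1,0,0,0,-1],[0,0,0.1,0,0,0,-1],[0,0,0,0,0,0,-1]]]'; python3 -m pendant '[[[0,0,0.06,0,0,0,-1],[0,0,0.06,0,0,0,-1],[0,0,0,0,0,0,-1],[0,0,0,0,0,0,-1]]]'
```

```text
clock: 18.28
position: [0.6579, -0.0384, 0.1447]
eef_rot: [-0.002, -3.141, -0.0]
wrist_force: [0.3, 0.2, -3.1]
finger_gap: 0.0384
grasp_force: 62.1
clock: 18.62
position: [0.6581, -0.0384, 0.1422]
eef_rot: [-0.002, -3.141, -0.0]
wrist_force: [-0.1, -0.1, -2.9]
finger_gap: 0.0388
grasp_force: 62.1
```

```bash
python3 -m pendant '[[[0,0,0.06,0,0,0,-1],[0,0,0.06,0,0,0,-1],[0,0,0,0,0,0,-1],[0,0,0,0,0,0,-1]]]'
```

```text
clock: 18.95
position: [0.6587, -0.0386, 0.1411]
eef_rot: [0.002, 3.14, -0.001]
wrist_force: [-2.9, -0.4, 9.5]
finger_gap: 0.0387
grasp_force: 63.2
```

```bash
python3 -m pendant '[[[0,0,-0.04,0,0,0,-1],[0,0,0,0,0,0,-0.1],[0,0,0,0,0,0,0.2],[0,0,0,0,0,0,1],[0,0,0,0,0,0,1],[0,0,0,0,0,0,1],[0,0,-0.16,0,0,0,1],[0,0,-0.6,0,0,0,1]]]'; python3 -m pendant '[[[0,0,-1,0,0,0,1],[0,0,-1,0,0,0,1],[0.56,0,0,0,0,0,1],[0.9,-0.2,0,0,0,0,1],[0.9,-0.2,0,0,0,0,1],[0.9,-0.2,0,0,0,0,1],[0.9,-0.2,0,0,0,0,1],[0.9,-0.2,0,0,0,0,1]]]'
python3 -m pendant '[[[0.9,-0.2,0,0,0,0,1],[0.9,-0.2,0,0,0,0,1],[0.9,-0.12,0,0,0,0,1],[0.6,0,0.5,0,0,0,1],[0,0,0.5,0,0,0,1],[0,0,0,0,0,0,1]]]'
python3 - <<'E'
from h import *
save("top","t2"); a=save("scene","s2"); cv2.imwrite("pics/c2.png",cv2.resize(a[150:360,200:500,::-1],None,fx=2.5,fy=2.5))
E
```

```text
clock: 19.62
position: [0.6568, -0.0383, 0.1574]
eef_rot: [-0.002, -3.138, -0.001]
wrist_force: [0.3, 1.0, 0.4]
finger_gap: 0.0851
grasp_force: 0.0
clock: 20.28
position: [0.5306, -0.0635, 0.2096]
eef_rot: [0.001, 3.141, -0.0]
wrist_force: [0.5, -0.4, 0.4]
finger_gap: 0.0847
grasp_force: 0.0
clock: 20.78
position: [0.4476, -0.0761, 0.1832]
eef_rot: [-0.003, -3.14, -0.001]
wrist_force: [-0.6, 0.0, 0.2]
finger_gap: 0.0853
grasp_force: 0.0
```

View pics/c2.png

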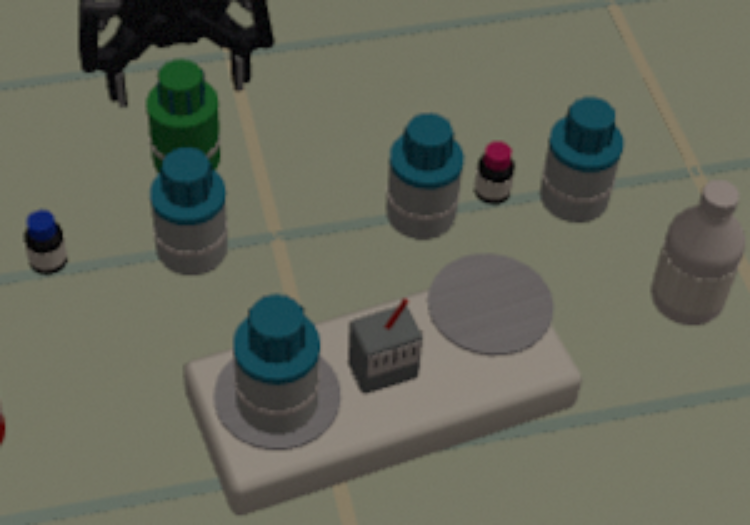

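D stands upright on the right pan (crop 277,380), and the left pan is raised. Next I pick C.

```bash
python3 -m pendant '[[[0,0,0.8,0,0,0,1],[0,0,0.8,0,0,0,1],[0,0,0.8,0,0,0,1],[0,0,0.8,0,0,0,1],[0,0,0.6,0,0,0,1],[0,0,0.26,0,0,0,1],[0,0,0,0,0,0,0.6],[0,0,0,0,0,0,-1]]]'; python3 -m pendant '[[[0,0,0,0,0,0,-1],[0,0,0,0,0,0,-1],[0,0,0,0,0,0,-1],[0,0,0,0,0,0,-1],[0,0,-0.4,0,0,0,-1],[0,0,-0.8,0,0,0,-1],[0,0,-0.8,0,0,0,-1],[0,0,-0.8,0,0,0,-1]]]'; python3 -m pendant '[[[0,0,-0.8,0,0,0,-1],[0,0,-0.8,0,0,0,-1],[0,0,-0.8,0,0,0,-1],[0,0.2,-0.28,0,0,0,-1],[-0.4,0.4,0,0,0,0,-1],[-0.6,0.7,0,0,0,0,-1],[-0.6,0.7,0,0,0,0,-1],[-0.6,0.7,0,0,0,0,-1]]]'; python3 -m pendant '[[[-0.6,0.7,0,0,0,0,-1],[-0.6,0.7,0,0,0,0,-1],[-0.6,0.7,0,0,0,0,-1],[-0.6,0.7,0,0,0,0,-1],[-0.6,0.7,0,0,0,0,-1],[-0.6,0.7,0,0,0,0,-1],[-0.6,0.7,0,0,0,0,-1],[-0.5,0.6,0,0,0,0,-1]]]';python3 -m pendant '[[[-0.14,0.4,0,0,0,0,-1],[0,0,0.3,0,0,0,-1],[0,0,0.4,0,0,0,-1],[0,0,0.3,0,0,0,-1],[0,0,0,0,0,0,-1]]]'
```

```text
clock: 21.55
position: [0.4499, -0.0764, 0.0834]
eef_rot: [0.001, 3.141, -0.0]
wrist_force: [-0.5, -0.1, -0.5]
finger_gap: 0.0636
grasp_force: 0.0
clock: 22.22
position: [0.4489, -0.0762, 0.154]
eef_rot: [-0.002, -3.141, -0.0]
wrist_force: [0.6, 0.3, -4.0]
finger_gap: 0.0386
grasp_force: 60.9
clock: 22.88
position: [0.5044, -0.0077, 0.2195]
eef_rot: [-0.002, -3.141, -0.0]
wrist_force: [0.1, -0.7, -4.3]
finger_gap: 0.0387
grasp_force: 60.9
clock: 23.55
position: [0.6222, 0.1302, 0.2189]
eef_rot: [-0.001, -3.141, -0.0]
wrist_force: [0.3, -0.2, -3.5]
finger_gap: 0.039
grasp_force: 61.0
clock: 23.97
position: [0.6234, 0.1376, 0.1923]
eef_rot: [-0.003, -3.137, 0.001]
wrist_force: [-0.3, -0.4, -4.7]
finger_gap: 0.0383
grasp_force: 61.0
```

```bash
python3 -m pendant '[[[0,0,0.2,0,0,0,-1],[0,0,0.2,0,0,0,-1],[0,0,0.2,0,0,0,-1],[0,0,0.1,0,0,0,-1],[0,0,0.08,0,0,0,-1],[0,0,0.08,0,0,0,-1],[0,0,0.08,0,0,0,-1],[0,0,0.08,0,0,0,-1]]]'; python3 -m pendant '[[[0,0,0.08,0,0,0,-1],[0,0,0.08,0,0,0,-1],[0,0,0.08,0,0,0,-1],[0,0,0.08,0,0,0,-1],[0,0,0.08,0,0,0,-1],[0,0,0.06,0,0,0,-1],[0,0,0,0,0,0,-1],[0,0,0,0,0,0,-1]]]'; python3 w.py
```

```text
clock: 24.63
position: [0.6255, 0.1384, 0.1695]
eef_rot: [0.002, 3.141, -0.0]
wrist_force: [-1.2, -1.7, -0.1]
finger_gap: 0.0383
grasp_force: 61.3
clock: 25.3
position: [0.6254, 0.1385, 0.1578]
eef_rot: [-0.002, -3.142, 0.0]
wrist_force: [-1.8, -1.3, -0.1]
finger_gap: 0.0376
grasp_force: 61.4
25.7 [0.6254 0.1385 0.1579] 0.0385 F [-1.1  -1.88  0.28] [0.39 0.37 0.37] tau [ 8.6500e-01 -7.0444e+01  3.3343e+01 -6.0100e-01  6.1000e-01 -3.6000e-02] g -0.028
```

Zero load at the level height: it balances. I release and retreat.

```bash
python3 -m pendant '[[[0,0,0,0,0,0,-0.1],[0,0,0,0,0,0,0.2],[0,0,0,0,0,0,1],[0,0,0,0,0,0,1],[0,0,0,0,0,0,1],[0,0,-0.2,0,0,0,1],[0,0,-0.6,0,0,0,1],[0,0,-1,0,0,0,1]]]'; python3 -m pendant '[[[0,0,-1,0,0,0,1],[0.5,0,-0.6,0,0,0,1],[1,0,0,0,0,0,1],[1,0,0,0,0,0,1],[1,0,0,0,0,0,1],[1,0,0,0,0,0,1],[1,0,0,0,0,0,1],[0.5,0,0,0,0,0,1]]]'; python3 -m pendant '[[[0,0,0,0,0,0,1],[0,0,0,0,0,0,1],[0,0,0,0,0,0,1],[0,0,0,0,0,0,1],[0,0,0,0,0,0,1],[0,0,0,0,0,0,1]]]';python3 - <<'E'
from h import *
a=save("scene","s3"); b=save("top","t3"); cv2.imwrite("pics/c3.png",cv2.resize(a[150:360,200:500,::-1],None,fx=2.5,fy=2.5))
for r in search_frame("top","bucket_a_mid"): print(r,at("top",r["pixel"],.16))
E
```

```text
clock: 26.37
position: [0.624, 0.1384, 0.2014]
eef_rot: [-0.002, -3.137, 0.0]
wrist_force: [1.0, 0.4, -0.7]
finger_gap: 0.0856
grasp_force: 0.0
clock: 27.03
position: [0.4728, 0.1388, 0.2434]
eef_rot: [-0.001, -3.141, -0.0]
wrist_force: [0.7, -0.0, 0.6]
finger_gap: 0.0857
grasp_force: 0.0
clock: 27.53
position: [0.4758, 0.1386, 0.2425]
eef_rot: [-0.002, -3.141, 0.0]
wrist_force: [-0.1, -0.4, -0.5]
finger_gap: 0.0852
grasp_force: 0.0
{'pixel': [285.5, 261.1], 'confidence': 0.71} [0.44616916 0.11252424 0.16      ]
```

View pics/c3.png

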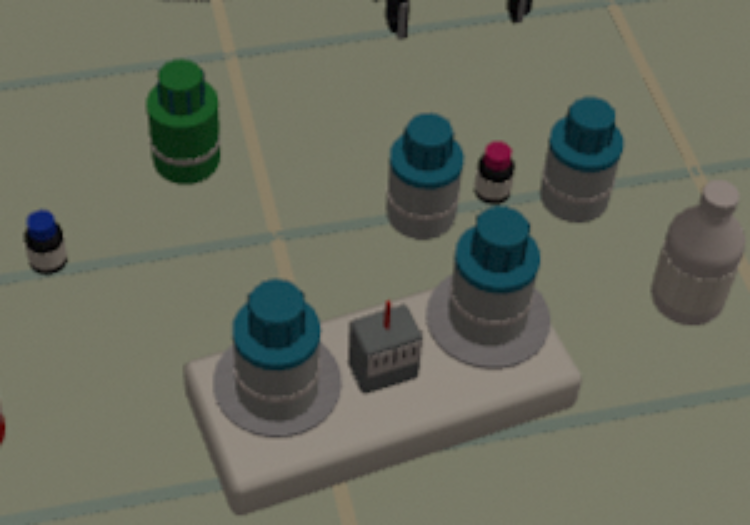

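The needle is upright (crop 388,313). Both buckets stand centred on level pans, and the other two are on the bench.

```bash
python3 -c "from plant import job_done; print(job_done())"
```

```text
the job is handed in; nothing more can be done
None
```

I found the matching pair by weight (about 0.39 kg each) and set one upright on each pan; the balance rests level, the other two buckets are on the bench, and I handed the job in at about 28 s, with no verdict returned.

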